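# Slacken the two knurled nuts of a glass specimen compressor

## Robot

A 6-joint arm with a two-finger parallel gripper is mounted at the origin on the work surface. World frame = base frame: x ahead of the robot, y to its left, z up, the work surface at z = 0. Lengths are in m, angles in rad, forces in N, time in s.
With the tool pointing down it reaches from about 0.425 to 0.95 m from the base axis. Payload 3.5 kg.
Tool frame: the origin (TCP) lies between the finger pads; the fingertips stand 19 mm ahead of it and the grasp point (between the pads) is the TCP; z points along the fingers, y is the direction in which the jaws open and shut (so a half turn about z gives the same grasp; the last joint's range is limited). The gripper opens to 85 mm and grips with 20 to 120 N. Pads are 22 mm wide; open, the fingers measure 114 mm over their backs; the gripper's body (76 mm by 85 mm) begins 54 mm behind the grasp point. The pads swing forward as they close: fully open they stand 13 mm farther back than shut.
Start: joints at [-1.348, 0.286, 1.577, -0, 1.279, -0.15], TCP at [0.246, -0.629, 0.212] pointing down, gripper open.
Joint ranges: [-2.77, 2.77], [-0.9, 2.22], [0.21, 2.48], [-1.53, 4.67], [0.24, 2.81], [-2.84, 2.84]. Speed limits (rad/s): [2.79, 2.79, 3.14, 3.14, 3.14, 3.14].

## Interface

Orientations are given as a rotation vector (axis times angle).
In Python, from plant import * gives the robot as it stands. Calls block until the motion is done:
- movep(position, orientation): joint-space move of the TCP to a pose.
- line_to(position, rotation=None, velocity=0.15): straight line of the TCP; rotation=None keeps the orientation; velocity is the mean speed in m/s.
- set_joints(angles): joint-space move.
- gripper_open() and grasp(): open the fingers fully, or close them until they stop; the grip force is fixed at half the most.
- sleep(seconds).
- ik(position, orientation): joint angles nearest the present ones, or None.
- grab_frame(name): name is "side" or "top" or "wrist"; returns (picture, depth): 384x512x3 uint8, blue, green, red; 384x512 float32, m along the optical axis (not along the pixel's ray), 0 where there is no reading.
- camera_params(name): a dict with "K" (3x3 intrinsics, pixels), "D" ([k1, k2, p1, p2, k3] as OpenCV has them; the pictures are not rectified), "xyz" and "attitude" of the camera in the world. Camera axes: x right, y down, z forward; pixel columns grow to the right and rows downward; lengths in m; the calibration is good to about 2 mm. A picture is of the moment at which its call begins: read the wrist's pose just before it. camera_params takes no time and is no camera call; for the wrist camera it gives the pose at the moment of the call.
A pose or a line that the arm cannot do raises IKError and nothing moves.
- finish_job(): hands the job in, once; it reports no verdict.
Readings, each from a call of its own:
- read_time_s(): time.
- read_qpos(): joint angles.
- read_qd(): joint speeds.
- read_joint_efforts(): joint torques, N m.
- read_ee_pos(): TCP position.
- read_eef_rot(): TCP orientation.
- read_contact_force(): force on the tool from outside, world axes, zero at the start.
- read_wrist_torque(): the same for the moment, N m.
- read_finger_gap(): opening from 0.0 (shut) to 1.0 (fully open).
Only numpy, scipy, OpenCV 4.12 (cv2) and the standard library are available. Lean on these libraries where they do the work, as an engineer would, in place of code of your own. Each camera call takes 0.05 s, during which the arm holds its last target. There are 200 camera calls.

## Task

The specimen on the light plate has been examined: slacken the glass compressor that lies there so that its two plates can be parted. Roll a fingertip round the outside of each of its two knurled nuts, anticlockwise seen from above, until each has been loosened by two to three full turns and is still on its stud. The nuts are only rolled with the fingertip: do not take a nut between the fingers, do not lift or tip the compressor out of its frame, and leave the dish, the jar and the forceps alone.

Things in the scene. Friction and masses are not known exactly. Their poses are not given: they have to be found in the camera images.
- nut_a (a joint): How far the nut at the compressor's +y end is unscrewed, rad. 0 is tight; it grows as the nut turns anticlockwise seen from above (6.28 a full turn, climbing 1.25 mm; the thread ends at 28.3, where it stops). It starts tight or up to 0.5 slack. Friction of about 0.02 N m (1.3 N at the rim) holds it wherever it is left.
- nut_b (a joint): The same for the nut at the compressor's -y end.
- nut_a_rim (a point): Nut at the compressor's +y end: brass, round head 30 mm across with an upright knurled rim 7.5 mm tall, on a 20 mm boss. The point lies on its axis at mid-height of the rim, 12 mm over the glass when tight. On top a dark slot right across, and one small drilled pit 10 mm from the axis, turn with it. The 8 mm steel stud stands 16 mm above the point; nothing else stands above the rim.
- nut_b_rim (a point): The same point of the same kind of nut at the compressor's -y end.
- compressor: Specimen compressor, loose, about 0.7 kg: two clear glass plates 56 x 220 x 6 mm, one on the other, clamped by an upright stud with a knurled nut at each end. Origin: centre of its underside; x across, y along the plates, z up. The nuts are on its y axis, 88 mm either side of the centre. It lies in the light plate's pocket with 1 mm of play all round.
- light_plate: White light plate fixed to the bench, 104 x 268 x 12 mm, with an aluminium guide frame 9 mm higher (21 mm above the bench) round a pocket of 58 x 222 mm. Origin: centre of its underside, on the bench; y along its length. The compressor's underside is 12 mm above the bench, its upper glass face 24 mm, the tight nuts' knurled rims 32 to 40 mm.
- dish: Bystander: open glass dish, 88 mm across, 15 mm high, loose on the bench. Origin: centre of its underside.
- jar: Bystander: capped amber jar, 52 mm across, 65 mm high, loose on the bench. Origin: centre of its underside.
- forceps: Bystander: steel forceps 130 mm long, 6 mm high, lying on the bench along their x axis. Origin: middle of their underside.
Things that resemble listed ones, but are neither listed nor needed, are in the scene too. Several things have the shape of the compressor; the one meant has the colours described above.

How it is judged:
At the end, for the whole second after the job is handed in: Each nut stands two to three full turns looser than tight (joint between 12.4 and 19.5 rad), and the compressor lies flat and still in its pocket (underside within 2.5 mm of the pocket floor, tilt under 0.03 rad) (value of joint nut_a between 12.4 and 19.5 rad and value of joint nut_b between 12.4 and 19.5 rad and z of compressor in the frame of light_plate below 0.0145 m and angle between compressor's own z axis and vertical below 0.03 rad and linear speed of compressor below 0.01 m/s); the robot touches nothing.
It fails at once if the compressor is lifted or tipped out of its frame (z of compressor in the frame of light_plate above 0.0225 m or angle between compressor's own z axis and vertical above 0.2 rad).
It fails at once if a nut is taken between the fingers ((horizontal distance between the grasp point and nut_a_rim below 0.008 m and contact force between the fingers and nut_a above 1 N) or (horizontal distance between the grasp point and nut_b_rim below 0.008 m and contact force between the fingers and nut_b above 1 N)).
It fails at once if the dish, the jar or the forceps are moved by more than 15 mm or tipped (distance of any of dish, jar, forceps from where it was at the start of the episode above 0.015 m or angle between jar's own z axis and vertical above 0.3 rad).
It also fails if it takes over 67 s, if anything falls off the work surface, if the arm or the gripper's body presses on something with over 40 N, if the wrist force passes 120 N, or if a joint passes its speed limit or range.

## Working session

There is one attempt and no reset: what is moved stays moved. The work goes in short steps, each a Python script; the robot and the scene stay as the last script left them, time stands still between calls to the robot, and variables do not carry over. Pictures are saved under pics/ and viewed, about 8 in all and at most 12, crops included, and the job is handed in when it is done.

```bash
ls; mkdir -p pics; python3 - <<'E'
from plant import *
import cv2
for n in ["top","side"]:
    p,d=grab_frame(n); cv2.imwrite(f"pics/{n}0.png",p); c=camera_params(n); print(n,c)
print(read_time_s(),read_ee_pos(),read_eef_rot(),read_contact_force(),read_finger_gap())
E
```

```text
pics
top {'K': array([[426.92866695,   0.        , 269.6930591 ],
       [  0.        , 426.92866695, 194.44728199],
       [  0.        ,   0.        ,   1.        ]]), 'D': array([-0.08135915,  0.        ,  0.        ,  0.        ,  0.        ]), 'xyz': array([0.41059338, 0.10520806, 0.9860149 ]), 'attitude': array([-2.13754162,  2.18260155, -0.16351764])}
side {'K': array([[404.45620473,   0.        , 257.19262207],
       [  0.        , 404.45620473, 191.01890319],
       [  0.        ,   0.        ,   1.        ]]), 'D': array([-0.10072636,  0.        ,  0.        ,  0.        ,  0.        ]), 'xyz': array([ 0.33077095, -0.39869729,  0.69537207]), 'attitude': array([-2.39532051,  0.47665814, -0.17111355])}
0.1 [ 0.24573498 -0.6279913   0.21023785] [-3.08502873e+00 -5.81762013e-01  1.16428941e-04] [ 0.46759098  0.20305656 -0.30774201] 0.9979305285384392
```

View pics/top0.png

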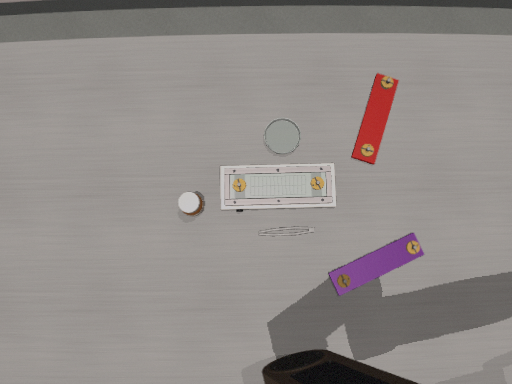

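Three things have the compressor's shape: red at (375,118), purple at (377,264), and clear glass with brass nuts in the white plate at (278,186). The last one fits the description: clear plates, on the light plate. The dish is at (282,137), the jar at (190,203) and the forceps at (287,231). I'll confirm with a crop and locate the nuts.

```bash
cat > h.py <<'E'
from plant import *
import cv2, numpy as np
from scipy.spatial.transform import Rotation as R
def ray(c,uv):
    q=cv2.undistortPoints(np.array(uv,float).reshape(-1,1,2),c["K"],c["D"]).reshape(-1,2)
    return np.c_[q,np.ones(len(q))]@R.from_rotvec(c["attitude"]).as_matrix().T
def onplane(c,uv,z):
    d=ray(c,uv); return c["xyz"]+d*((z-c["xyz"][2])/d[:,2])[:,None]
def pix(c,P):
    Rm=R.from_rotvec(c["attitude"]).as_matrix().T
    return cv2.projectPoints(np.array(P,float).reshape(-1,1,3),cv2.Rodrigues(Rm)[0],-Rm@c["xyz"],c["K"],c["D"])[0].reshape(-1,2)
def brass(p):
    h=cv2.cvtColor(p,cv2.COLOR_BGR2HSV); m=cv2.inRange(h,(12,110,60),(32,255,255))
    m=cv2.morphologyEx(m,cv2.MORPH_CLOSE,np.ones((5,5),np.uint8))
    o=[]
    for k in cv2.findContours(m,cv2.RETR_EXTERNAL,cv2.CHAIN_APPROX_NONE)[0]:
        if cv2.contourArea(k)>40: o.append((*cv2.minEnclosingCircle(k)[0],cv2.contourArea(k)))
    return o
E
python3 - <<'E'
from h import *
p=cv2.imread("pics/top0.png"); c=camera_params("top")
for o in brass(p): print(np.round(o,1), onplane(c,[o[:2]],.038).round(4))
print("plate corners",onplane(c,[(220,166),(334,164),(336,208),(221,210)],.021).round(3))
print("dish,jar,forceps",onplane(c,[(282,137)],.008).round(3),onplane(c,[(189,203)],.065).round(3),onplane(c,[(260,232),(287,231),(314,230)],.004).round(3))
s=cv2.imread("pics/side0.png")
print("side",[np.round(o,1) for o in brass(s)])
a=cv2.resize(p[120:245,175:345],None,fx=4,fy=4,interpolation=cv2.INTER_CUBIC)
cv2.imwrite("pics/crop1.png",a)
E
```

```text
[343.2 280.4  99.5] [[ 0.3441 -0.0702  0.038 ]]
[412.3 247.1 108. ] [[ 0.4127 -0.2295  0.038 ]]
[239.  184.8 104. ] [[0.5612 0.1557 0.038 ]]
[317.  182.5 106. ] [[ 0.5631 -0.02    0.038 ]]
[366.8 149.6 111. ] [[ 0.6373 -0.1377  0.038 ]]
[386.8  81.9 101.5] [[ 0.8009 -0.1955  0.038 ]]
plate corners [[ 0.609  0.2    0.021]
 [ 0.608 -0.063  0.021]
 [ 0.506 -0.064  0.021]
 [ 0.507  0.198  0.021]]
dish,jar,forceps [[0.678 0.055 0.008]] [[0.519 0.263 0.065]] [[ 0.456  0.111  0.004]
 [ 0.457  0.049  0.004]
 [ 0.458 -0.014  0.004]]
side [array([267. , 378.6, 187.5]), array([359.5, 281. , 173. ]), array([449.5, 274.5, 151. ]), array([294. , 240.5, 118.5]), array([258.9, 179.1,  74. ]), array([225.5, 155. ,  93.5])]
```

View pics/crop1.png

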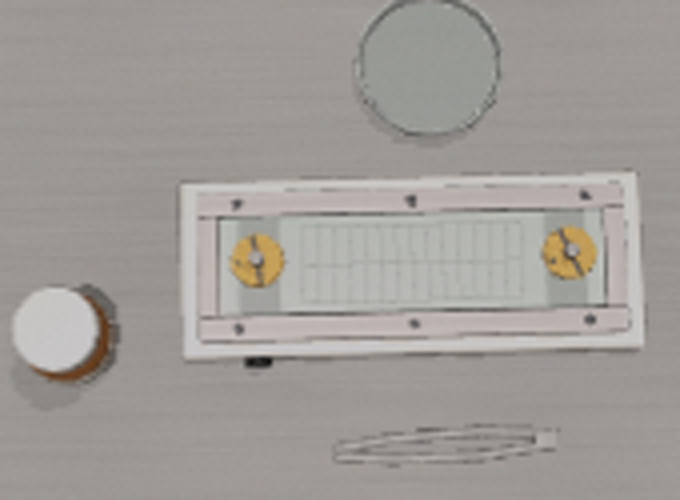

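View pics/side0.png

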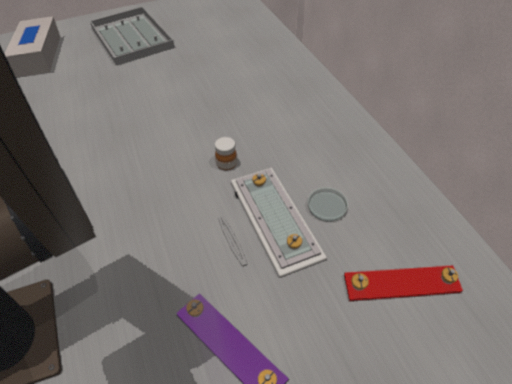

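Confirmed: the clear-glass compressor lies in the white plate, with nuts at about (0.561, 0.156) and (0.563, -0.020). Next I'll close the gripper, move above the compressor and measure with the wrist camera.

```bash
python3 - <<'E'
from h import *
best=None
for s in (1,-1):
    M=np.array([[0,s,0],[s,0,0],[0,0,-1.]]) # columns: x=(0,s,0), y=(s,0,0)
    rv=R.from_matrix(M).as_rotvec(); q=ik([.56,.07,.25],rv); print(s,rv.round(3),None if q is None else np.round(q,2))
    if q is not None and (best is None or abs(q[5])<abs(best[1][5])): best=(rv,q)
grasp(); print("gap",read_finger_gap(),read_time_s())
movep([.56,.05,.25],best[0]); 
c=camera_params("wrist"); p,d=grab_frame("wrist"); cv2.imwrite("pics/w1.png",p)
print(read_time_s(),read_ee_pos(),read_eef_rot(),c["xyz"],c["attitude"],best[0])
np.save("rot.npy",best[0])
for o in brass(p): print(np.round(o,1), onplane(c,[o[:2]],.040).round(4), d[int(o[1]),int(o[0])])
E
```

```text
1 [2.221 2.221 0.   ] [-0.06  0.01  1.81 -0.    1.32 -0.06]
-1 [ 2.221 -2.221  0.   ] None
gap 0.0024070976135231715 0.8667
3.5667 [0.56015402 0.04922872 0.24991377] [ 2.22281486e+00  2.22003769e+00 -2.46203656e-04] [0.56206316 0.13384854 0.41159843] [ 2.81238321e+00 -4.30874694e-04 -2.54088189e-03] [2.22144147 2.22144147 0.        ]
[169.5 341.5  47.5] [[ 0.4268 -0.2281  0.04  ]] 0.48402056
[420.7 315.9 239. ] [[ 0.7968 -0.1836  0.04  ]] 0.4682291
[315.7 286.9 304.5] [[ 0.6379 -0.1292  0.04  ]] 0.45055133
[101.7 243.4 291. ] [[ 0.3529 -0.0641  0.04  ]] 0.4278173
[261.4 211.6 382. ] [[ 0.5637 -0.0181  0.04  ]] 0.39591944
[260.5  61.7 535. ] [[0.5625 0.1565 0.04  ]] 0.3332725
```

View pics/w1.png

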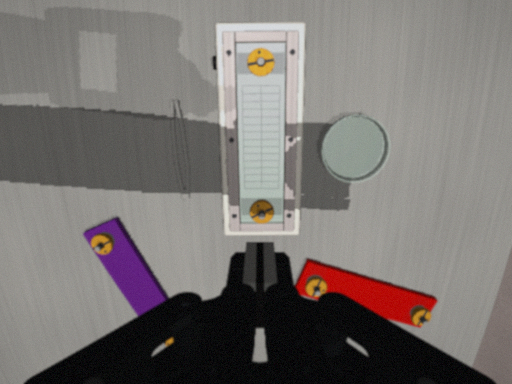

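The wrist view shows nut a at (260,62) and nut b at (261,212). The closed fingers are at (260,245), on the camera's near side. Pushing from the -y side of each nut therefore keeps it in view. I'll measure the fingertip shape from wrist depth and move to nut a's -y side.

```bash
python3 - <<'E'
from h import *
rv=np.load("rot.npy")
c=camera_params("wrist"); T=np.array(read_ee_pos()); p,d=grab_frame("wrist")
v,u=np.nonzero((d>0.05)&(d<.30)); 
P=c["xyz"]+ray(c,np.c_[u,v])*d[v,u][:,None]-T
for z0 in np.arange(-.02,.03,.005):
    s=P[(abs(P[:,2]-z0)<.0025)&(abs(P[:,0])<.06)&(abs(P[:,1])<.05)]
    if len(s): print(round(z0,3),len(s),"x",s[:,0].min().round(4),s[:,0].max().round(4),"y max",s[:,1].max().round(4))
x0,y0=.562,.1562
movep([x0-.010,y0-.036,.10],rv); line_to([x0-.010,y0-.036,.0485],velocity=.1)
f0=np.array([read_contact_force() for _ in range(5)]).mean(0); print("f0",f0,read_ee_pos(),read_time_s())
t=read_time_s()
for k in range(14):
    line_to([x0-.010,y0-.033+.001*k,.0485],velocity=.03)
    f=np.array(read_contact_force())-f0; print(k,f.round(2),np.round(read_ee_pos(),4),round(read_time_s(),2))
    if f[1]<-3: break
p,d=grab_frame("wrist"); cv2.imwrite("pics/w2.png",p); np.save("f0.npy",f0)
E
```

```text
0.02 8 x -0.0044 0.0071 y max 0.0119
0.025 178 x -0.0106 0.0137 y max 0.0129
f0 [0.35759254 0.12044111 0.5136668 ] [0.55258152 0.12004754 0.04903049] 4.9833
0 [-0.16 -0.24  0.41] [0.5526 0.1235 0.0493] 5.23
1 [-0.94  0.55 -0.27] [0.5521 0.1243 0.0487] 5.48
2 [-0.94 -0.47 -0.25] [0.552  0.1253 0.0485] 5.73
3 [-1.05 -0.27  0.01] [0.552  0.1263 0.0485] 5.98
4 [ 0.29 -0.7   0.73] [0.552  0.1272 0.0485] 6.23
5 [ 0.01 -0.12 -1.71] [0.552  0.1283 0.0485] 6.48
6 [-0.51  0.21 -0.85] [0.552  0.1292 0.0485] 6.73
7 [-1.05 -0.63 -0.38] [0.552  0.1303 0.0485] 6.98
8 [-0.32 -0.48 -1.05] [0.552  0.1312 0.0485] 7.23
9 [-0.4  -0.34 -0.25] [0.552  0.1323 0.0485] 7.48
10 [-0.28  0.19 -1.3 ] [0.552  0.1333 0.0485] 7.73
11 [0.04 0.14 0.24] [0.552  0.1343 0.0485] 7.98
12 [-0.79 -0.78 -1.13] [0.552  0.1353 0.0485] 8.23
13 [-0.16 -0.63 -0.54] [0.552  0.1363 0.0485] 8.48
```

View pics/w2.png

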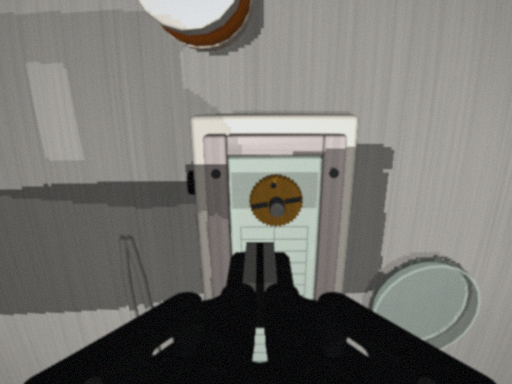

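No contact yet. The tip is at about (260,243), the nut at (276,200) and its pit at (273,185). I'll keep creeping in.

```bash
python3 - <<'E'
from h import *
rv=np.load("rot.npy"); f0=np.load("f0.npy")
c=camera_params("wrist"); T=np.array(read_ee_pos())
print(pix(c,T+[[0,.011,-.019],[.0145,.011,-.019],[.01,.011,-.019],[0,.004,-.019],[0,.011,0]]).round(0))
print("nut",onplane(c,[(276,200)],.040),"rim bottom",onplane(c,[(276,226)],.036))
x0=.562
for k in range(16):
    y=.1372+.001*k
    line_to([x0-.008,y,.0485],velocity=.04)
    f=np.mean([read_contact_force() for _ in range(3)],0)-f0; print(k,f.round(2),np.round(read_ee_pos(),4),round(read_time_s(),2))
    if f[1]<-3: break
p,d=grab_frame("wrist"); cv2.imwrite("pics/w3.png",p[120:300,150:400])
E
```

```text
[[257. 211.]
 [281. 211.]
 [274. 211.]
 [257. 222.]
 [257. 224.]]
nut [[0.56279252 0.15830842 0.04      ]] rim bottom [[0.56329464 0.14047102 0.036     ]]
0 [-0.93 -0.06 -0.4 ] [0.5542 0.1372 0.0486] 8.78
1 [-0.65  0.76 -0.01] [0.554  0.1382 0.0485] 9.03
2 [ 0.3   0.21 -0.52] [0.554  0.1393 0.0485] 9.28
3 [-0.72  0.54 -0.4 ] [0.554  0.1403 0.0485] 9.53
4 [-1.36 -0.29 -0.37] [0.554  0.1413 0.0485] 9.78
5 [ 0.1  -0.26 -1.09] [0.554  0.1423 0.0485] 10.03
6 [-0.93  0.21 -0.74] [0.554  0.1433 0.0485] 10.28
7 [-1.35  0.42 -0.54] [0.554  0.1442 0.0485] 10.53
8 [-0.71 -0.24 -0.75] [0.554  0.1453 0.0485] 10.78
9 [-0.79 -0.96 -1.58] [0.554  0.1463 0.0485] 11.03
10 [-0.78  0.14 -0.18] [0.554  0.1472 0.0485] 11.28
11 [-0.18 -0.44 -0.78] [0.554  0.1483 0.0485] 11.53
12 [-0.57  0.09 -0.25] [0.554  0.1493 0.0485] 11.78
13 [-0.77 -0.92 -0.3 ] [0.554  0.1503 0.0485] 12.03
14 [-1.14 -0.35 -0.61] [0.554  0.1512 0.0485] 12.28
15 [-0.59 -0.33 -0.8 ] [0.554  0.1522 0.0485] 12.53
```

View pics/w3.png

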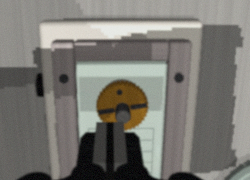

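The tip overlaps the nut with no contact and the pit hasn't moved, so the real fingertip must be higher than I assumed. I'll check its depth and the side view.

```bash
python3 - <<'E'
from h import *
c=camera_params("wrist"); T=np.array(read_ee_pos()); p,d=grab_frame("wrist")
print(T,read_finger_gap(),R.from_rotvec(read_eef_rot()).as_matrix()[:,2])
for v in range(232,300,6):
    print(v,[ (round(float(d[v,u]),3),*(c["xyz"]+ray(c,[(u,v)])[0]*d[v,u]-T).round(3)) for u in (252,268)])
cs=camera_params("side"); s,ds=grab_frame("side")
w=pix(cs,T+[[0,0,-.019],[0,0,.05],[0,0,0]]); print(w)
cv2.imwrite("pics/s1.png",cv2.resize(s[110:290,190:350],None,fx=3.6,fy=3.3,interpolation=cv2.INTER_CUBIC))
E
```

```text
[0.55399935 0.15220295 0.04848116] 0.0016231613752529996 [-1.56495375e-05 -2.56328565e-06 -1.00000000e+00]
232 [(0.188, np.float64(-0.003), np.float64(0.002), np.float64(-0.009)), (0.176, np.float64(0.006), np.float64(0.007), np.float64(0.002))]
238 [(0.19, np.float64(-0.003), np.float64(-0.002), np.float64(-0.009)), (0.176, np.float64(0.006), np.float64(0.004), np.float64(0.003))]
244 [(0.153, np.float64(-0.002), np.float64(0.012), np.float64(0.025)), (0.152, np.float64(0.006), np.float64(0.013), np.float64(0.026))]
250 [(0.147, np.float64(-0.002), np.float64(0.012), np.float64(0.031)), (0.147, np.float64(0.005), np.float64(0.012), np.float64(0.031))]
256 [(0.143, np.float64(-0.002), np.float64(0.012), np.float64(0.036)), (0.141, np.float64(0.005), np.float64(0.013), np.float64(0.037))]
262 [(0.136, np.float64(-0.002), np.float64(0.013), np.float64(0.042)), (0.137, np.float64(0.005), np.float64(0.012), np.float64(0.042))]
268 [(0.134, np.float64(-0.001), np.float64(0.012), np.float64(0.045)), (0.132, np.float64(0.005), np.float64(0.013), np.float64(0.047))]
274 [(0.129, np.float64(-0.001), np.float64(0.012), np.float64(0.05)), (0.129, np.float64(0.005), np.float64(0.012), np.float64(0.05))]
280 [(0.124, np.float64(-0.001), np.float64(0.012), np.float64(0.055)), (0.124, np.float64(0.005), np.float64(0.013), np.float64(0.055))]
286 [(0.123, np.float64(-0.001), np.float64(0.011), np.float64(0.057)), (0.118, np.float64(0.005), np.float64(0.014), np.float64(0.061))]
292 [(0.116, np.float64(-0.001), np.float64(0.013), np.float64(0.064)), (0.115, np.float64(0.005), np.float64(0.013), np.float64(0.064))]
298 [(0.112, np.float64(-0.001), np.float64(0.013), np.float64(0.067)), (0.112, np.float64(0.005), np.float64(0.014), np.float64(0.068))]
[[256.45719365 182.12136223]
 [256.29699771 160.00779212]
 [256.41492978 176.29265194]]
```

View pics/s1.png

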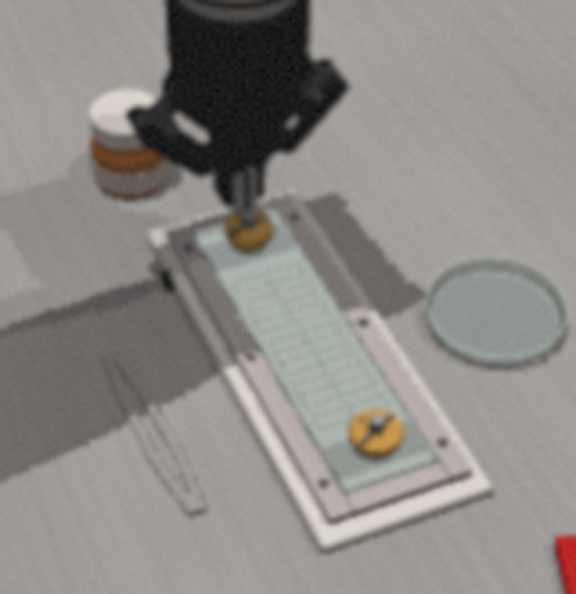

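The wrist depth shows the tips about 23 mm *behind* the reported TCP (front face y ≈ +12 mm, width x ≈ -5 to +9 mm), and the side view agrees. So I need a TCP z of about 0.008. I'll back off, descend with the force monitored, then make contact.

```bash
python3 - <<'E'
from h import *
rv=np.load("rot.npy")
F=lambda: np.mean([read_contact_force() for _ in range(3)],0)
x0=.562
line_to([x0-.006,.118,.0485],velocity=.15); f0=F(); np.save("f0.npy",f0)
for z in (.030,.018,.013,.0085):
    line_to([x0-.006,.118,z],velocity=.06); f=F()-f0; print(z,f.round(2),round(read_time_s(),2))
    if abs(f[2])>4: raise SystemExit("touch")
for y in np.arange(.126,.1375,.0015):
    line_to([x0-.006,y,.0085],velocity=.06); f=F()-f0; print(y.round(4),f.round(2),np.round(read_ee_pos(),4),round(read_time_s(),2))
    if f[1]<-5: break
p,d=grab_frame("wrist"); cv2.imwrite("pics/w4.png",p)
c=camera_params("wrist"); T=np.array(read_ee_pos())
for v in range(226,256,4):
    print(v,[(c["xyz"]+ray(c,[(u,v)])[0]*d[v,u]-T).round(3) for u in (252,268)])
print([np.round(o,1) for o in brass(p)])
E
```

```text
0.03 [ 0.06 -0.98 -0.81] 13.52
0.018 [0.62 0.43 0.05] 13.87
0.013 [ 0.22 -0.29  0.4 ] 14.12
0.0085 [-0.4  -0.12  0.71] 14.37
0.126 [ 0.5  -1.16 -0.15] [0.5561 0.1265 0.0087] 14.65
0.1275 [ 0.45 -1.36  0.27] [0.556  0.1276 0.0085] 14.9
0.129 [ 0.81 -1.83 -0.23] [0.556  0.129  0.0085] 15.15
0.1305 [-1.06 -4.89  0.18] [0.5561 0.1299 0.0085] 15.4
0.132 [ 0.51 -7.22  0.48] [0.5561 0.1306 0.0085] 15.65
226 [array([-0.002,  0.024,  0.031]), array([0.002, 0.085, 0.161])]
230 [array([-0.002,  0.023,  0.031]), array([0.005, 0.028, 0.043])]
234 [array([-0.002,  0.02 ,  0.03 ]), array([0.005, 0.027, 0.044])]
238 [array([-0.002,  0.018,  0.031]), array([0.005, 0.025, 0.043])]
242 [array([-0.002,  0.016,  0.031]), array([0.005, 0.016, 0.031])]
246 [array([-0.002,  0.012,  0.027]), array([0.005, 0.014, 0.031])]
250 [array([-0.002,  0.012,  0.031]), array([0.005, 0.013, 0.032])]
254 [array([-0.002,  0.012,  0.035]), array([0.005, 0.013, 0.035])]
[array([ 271.1,  217.3, 3120. ]), array([1.7250e+02, 5.0000e-01, 1.2395e+03])]
```

View pics/w4.png

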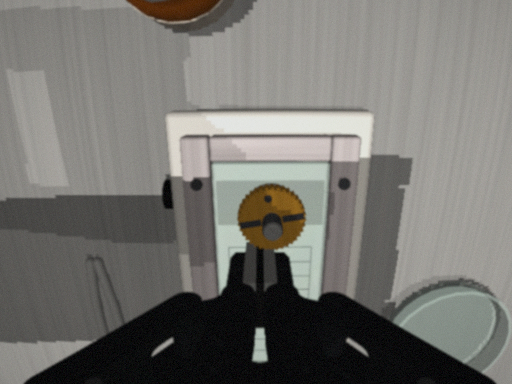

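Contact at TCP y ≈ 0.1295, with a stiffness of about 5 N/mm and no movement on the z axis. The picture shows the tip at (260,247) touching the nut at (271,217), with the pit at (268,198), about 99°. Next is one arc-shaped stroke, with the pit angle read before and after.

```bash
cat >> h.py <<'E'
rv=np.load("rot.npy"); Z=.0085
F=lambda: np.mean([read_contact_force() for _ in range(2)],0)
def angle(p,c,C,ztop):
    """pit direction (deg, world, from +x) and nut centre from a wrist picture"""
    g=cv2.GaussianBlur(cv2.cvtColor(p,cv2.COLOR_BGR2GRAY),(3,3),0).astype(np.float32)
    u=pix(c,[[*C,ztop]])[0]; b=[o for o in brass(p) if np.hypot(o[0]-u[0],o[1]-u[1])<25 and o[2]>500]
    cc=onplane(c,[b[0][:2]],ztop-.002)[0,:2] if b else np.array(C)
    th=np.radians(np.arange(0,360,3)); prof=[]
    for r in (.009,.010,.011):
        q=pix(c,np.c_[cc[0]+r*np.cos(th),cc[1]+r*np.sin(th),0*th+ztop]).astype(np.float32)
        prof.append(cv2.remap(g,q[:,:1].copy(),q[:,1:].copy(),cv2.INTER_LINEAR)[:,0])
    m=np.mean(prof,0); lo=m<np.median(m)*.75
    s=np.nonzero(lo&~np.roll(lo,1))[0]; dips=[]
    for i in s:
        k=0
        while lo[(i+k)%120] and k<120: k+=1
        dips.append((int(((i+(k-1)/2)%120)*3),k*3))
    return dips,cc.round(4)
def stroke(C,A=60,dep=.0015,v=.1,log=False):
    r=.015-dep; e=np.radians
    P=[(a,.009) for a in (-A,-A/2,0)]+[(a,-.005) for a in (0,A/2,A)]
    W=[(C[0]+r*np.sin(e(a))-k, C[1]-r*np.cos(e(a))-.012) for a,k in P]
    yb=C[1]-.015-.012-.004
    line_to([W[0][0]-.003,yb,Z],velocity=.3)
    fs=[]
    for w in W:
        line_to([*w,Z],velocity=v)
        if log: fs.append((F()).round(1))
    line_to([W[-1][0]+.003,yb,Z],velocity=.3)
    return fs
E
python3 - <<'E'
from h import *
C=(.563,.1573); f0=np.load("f0.npy")
c=camera_params("wrist"); p=cv2.imread("pics/w4.png"); print(angle(p,c,C,.040))
line_to([.556,.124,Z]); 
c=camera_params("wrist"); p,_=grab_frame("wrist"); print(angle(p,c,C,.040))
t=read_time_s(); fs=stroke(C,log=True); print([tuple(f-f0.round(1)) for f in fs],t,read_time_s())
c=camera_params("wrist"); p,_=grab_frame("wrist"); print(angle(p,c,C,.0405)); cv2.imwrite("pics/w5.png",p[130:290,180:340])
E
```

```text
([(102, 15), (193, 18), (4, 18)], array([0.5628, 0.1586]))
([(4, 12), (195, 21)], array([0.5628, 0.1587]))
[(np.float64(-4.5), np.float64(-8.1), np.float64(2.9000000000000004)), (np.float64(-1.6), np.float64(-4.0), np.float64(-2.1999999999999997)), (np.float64(-1.0), np.float64(-7.8), np.float64(-1.6)), (np.float64(1.4), np.float64(-6.5), np.float64(-2.6999999999999997)), (np.float64(4.0), np.float64(-3.5999999999999996), np.float64(-0.8999999999999999)), (np.float64(4.0), np.float64(-5.8999999999999995), np.float64(0.8))] 16.0 18.0667
([(145, 18), (232, 6), (313, 18)], array([0.5633, 0.159 ]))
```

View pics/w5.png

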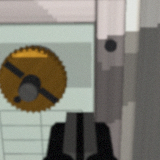

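The nut turned about 130° (2.3 rad) anticlockwise in one stroke: pit 102° → 232°, slot likewise. I'll do five more, reading the angle after each.

```bash
python3 - <<'E'
from h import *
C=(.563,.1575)
for i in range(5):
    stroke(C); c=camera_params("wrist"); p,_=grab_frame("wrist"); print(angle(p,c,C,.0407+.00045*i),round(read_time_s(),2))
    cv2.imwrite(f"pics/a{i}.png",p)
print((read_contact_force()-np.load("f0.npy")).round(1))
E
```

```text
([(6, 15), (103, 12), (279, 15)], array([0.5632, 0.1587])) 20.27
([(60, 15), (156, 15), (241, 12)], array([0.5632, 0.1586])) 22.43
([(16, 18), (205, 18), (289, 12)], array([0.563 , 0.1584])) 24.59
([(67, 12), (165, 21), (334, 18)], array([0.5631, 0.1586])) 26.75
([(121, 18), (211, 12), (295, 18)], array([0.5631, 0.1585])) 28.91
[ 0.5 -0.5 -0.1]
```

Nut a, pit per stroke: 102→232→6→156→289→67→211°, 829° in total or 14.5 rad, plus up to 0.5 initial slack, so it is in range. Now nut b.

```bash
python3 - <<'E'
from h import *
C=(.5642,-.0184)
x,y,_=read_ee_pos()
line_to([x,y,.07],velocity=.3); line_to([C[0]-.015,C[1]-.036,.07],velocity=.3); line_to([C[0]-.015,C[1]-.036,Z],velocity=.15)
f0=F(); np.save("f0.npy",f0)
c=camera_params("wrist"); p,_=grab_frame("wrist"); print(angle(p,c,C,.040),round(read_time_s(),2)); cv2.imwrite("pics/b0.png",p)
for i in range(2):
    fs=stroke(C,log=True); c=camera_params("wrist"); p,_=grab_frame("wrist"); print(angle(p,c,C,.0403+.00045*i),round(read_time_s(),2),[tuple((f-f0).round(1)) for f in fs])
    cv2.imwrite(f"pics/b{i+1}.png",p)
E
python3 -c "
import cv2,numpy as np
cv2.imwrite('pics/bm.png',np.hstack([cv2.imread(f'pics/b{i}.png')[130:290,180:380] for i in range(3)]))"
```

```text
([(22, 18), (117, 15), (210, 27)], array([ 0.5642, -0.0175])) 30.64
([(160, 18), (331, 18)], array([ 0.5636, -0.0174])) 32.76 [(np.float64(-4.0), np.float64(-4.6), np.float64(2.7)), (np.float64(-1.1), np.float64(-2.3), np.float64(-0.8)), (np.float64(-0.3), np.float64(-4.4), np.float64(0.2)), (np.float64(2.2), np.float64(-4.4), np.float64(-0.1)), (np.float64(2.5), np.float64(-3.4), np.float64(1.2)), (np.float64(3.7), np.float64(-5.3), np.float64(0.5))]
([(15, 15), (112, 18), (286, 18)], array([ 0.5637, -0.0174])) 34.92 [(np.float64(-5.7), np.float64(-6.2), np.float64(1.8)), (np.float64(-1.4), np.float64(-3.9), np.float64(-1.5)), (np.float64(-1.1), np.float64(-6.5), np.float64(-2.3)), (np.float64(0.4), np.float64(-6.5), np.float64(-1.3)), (np.float64(2.6), np.float64(-2.3), np.float64(0.1)), (np.float64(2.0), np.float64(-5.5), np.float64(-0.3))]
```

View pics/bm.png

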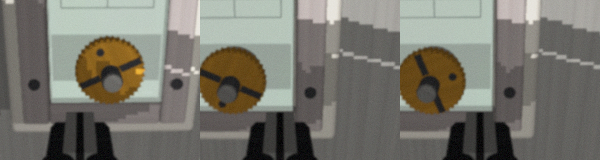

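Nut b shows pit 117° → ~245° → 15°, about 258° over two strokes. Four more strokes, then lift away and check.

```bash
python3 - <<'E'
from h import *
C=(.5642,-.0180)
for i in range(4):
    stroke(C); c=camera_params("wrist"); p,_=grab_frame("wrist"); print(angle(p,c,C,.0412+.00045*i),round(read_time_s(),2))
x,y,_=read_ee_pos()
line_to([x,y,.07],velocity=.25); line_to([.562,.0,.17],velocity=.3)
c=camera_params("wrist"); p,d=grab_frame("wrist"); cv2.imwrite("pics/end.png",p)
for Cn in ((.563,.157),(.564,-.018)):
    print(angle(p,c,Cn,.043))
    u=pix(c,[[*Cn,.043]])[0].astype(int); q=d[u[1]-14:u[1]+15,u[0]-14:u[0]+15]; vv,uu=np.mgrid[u[1]-14:u[1]+15,u[0]-14:u[0]+15]
    P=c["xyz"]+ray(c,np.c_[uu.ravel(),vv.ravel()])*q.ravel()[:,None]
    rr=np.hypot(P[:,0]-Cn[0],P[:,1]-Cn[1]); k=(rr>.007)&(rr<.012); print("nut top z",np.median(P[k,2]).round(4))
for y in (.03,.07,.11):
    u=pix(c,[[.563,y,.024]])[0].astype(int); print("glass z",[round(float((c["xyz"]+ray(c,[(a,u[1])])[0]*d[u[1],a])[2]),4) for a in (u[0]-15,u[0],u[0]+15)])
print(read_time_s(),(read_contact_force()-np.load("f0.npy")).round(1))
E
```

```text
([(75, 15), (168, 15), (256, 12)], array([ 0.5633, -0.0177])) 37.08
([(34, 18), (222, 15), (306, 15)], array([ 0.5633, -0.0177])) 39.23
([(94, 18), (187, 18), (358, 18)], array([ 0.5633, -0.0177])) 41.39
([(151, 18), (238, 12), (322, 18)], array([ 0.5633, -0.0178])) 43.55
([], array([0.563, 0.157]))Traceback (most recent call last):
  File "<stdin>", line 11, in <module>
ValueError: operands could not be broadcast together with shapes (841,3) (0,1)
```

View pics/end.png

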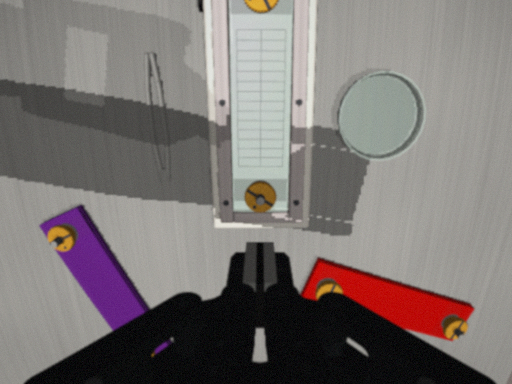

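Nut b totals 841°, or 14.7 rad. The view has the compressor flat in its frame, nut b at (261,197), and the dish and forceps in place. Last, a height check of both nuts from higher up, then hand in.

```bash
python3 - <<'E'
from h import *
line_to([.562,.05,.25],velocity=.3)
c=camera_params("wrist"); p,d=grab_frame("wrist"); ct=camera_params("top"); t,_=grab_frame("top"); cv2.imwrite("pics/topend.png",t)
def zs(P,r0,r1):
    v,u=np.nonzero(d>.1); W=c["xyz"]+ray(c,np.c_[u,v])*d[v,u][:,None]; r=np.hypot(W[:,0]-P[0],W[:,1]-P[1]); return np.median(W[(r>r0)&(r<r1),2]).round(4)
for Cn in ((.563,.157),(.564,-.018)): print(angle(p,c,Cn,.043),"top z",zs(Cn,.006,.012))
print("glass z",[zs((x,y),0,.006) for y in (.02,.12) for x in (.545,.581)])
a=cv2.imread("pics/top0.png"); df=cv2.absdiff(a,t).max(2)
for n,(u,v) in dict(dish=(282,137),jar=(190,203),forceps=(287,231)).items(): print(n,"changed px",int((df[v-14:v+15,u-28:u+29]>60).sum()))
print(read_time_s(), (read_contact_force()-np.load("f0.npy")).round(1))
finish_job()
E
```

```text
([(118, 12), (297, 15)], array([0.5633, 0.1574])) top z 0.0421
([(153, 27)], array([ 0.564, -0.018])) top z 0.0422
glass z [np.float64(0.0234), np.float64(0.0233), np.float64(0.0234), np.float64(0.0231)]
dish changed px 1411
jar changed px 0
forceps changed px 1497
45.0917 [ 0.3  0.  -0.9]
the job is handed in; nothing more can be done
```

The job is handed in: both nuts have been loosened by about 2.3 turns and, as far as I could measure, are within the required range. I rolled the side of the closed fingertips round each nut with six arc strokes.

| Check | Nut a (+y) | Nut b (-y) |
|---|---|---|
| Rotation from the pit and slot, wrist pictures | 829° (14.5 rad) | 841° (14.7 rad) |
| Height of nut top, wrist depth (about 39.5 to 40 mm when tight) | 42.1 mm | 42.2 mm |

- **Nuts:** Up to 0.5 rad of starting slack adds to those totals, so both should lie between 14.5 and 15.2 rad (12.4 to 19.5 wanted). The depth rise is about 2 to 2.6 mm against 2.9 mm expected, which agrees within the depth accuracy.
- **Compressor:** It lies level. Depth at four points on the glass read 23.1 to 23.4 mm.
- **Time and contact:** The job took 45 s, and the gripper was clear of everything at the end.
- **Bystanders:** The last top picture, compared with the first by changed pixels, showed none at the jar. It showed large changes at the dish and forceps, most likely because the arm and its shadow were over them; I didn't view that picture. The last wrist view showed both in their places, and I never touched them.
- **Disagreement:** The fingertips measured about 23 mm behind the reported TCP, not 19 mm ahead of it. My first approach passed over nut a without touching it, so I lowered the working height to match.

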